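# Shim the rocking gauge stand

### The arm

A 6-joint arm with a two-finger parallel gripper is mounted at the origin on the work surface. World frame = base frame: x ahead of the robot, y to its left, z up, the work surface at z = 0. Lengths are in m, angles in degrees, forces in N, time in s.
With the tool pointing down it reaches from about 0.4 to 0.825 m from the base axis. Payload 7 kg.
Tool frame: the origin (TCP) lies between the finger pads; the fingertips stand r.nose_length ahead of it and the grasp point (between the pads) lies 2 mm behind it (r.nose_length is the distance from the TCP to the fingertips, in m); y points along the fingers, x is the direction in which the jaws open and shut, and the axes are right-handed (so a half turn about y gives the same grasp; the last joint's range is limited). The gripper opens to 88 mm and grips with 3 to 60 N. Pads are 19 mm wide; open, the fingers measure 130 mm over their backs; the gripper's body (78 mm by 193 mm) begins 47 mm behind the grasp point.
Start: joints at [91.965, 20.546, 0.682, 0, -70.136, -16.507], TCP at [0.169, 0.653, 0.244] pointing down, gripper open.
Joint ranges: [-176.03, 176.03], [-82.01, 121.73], [-58.28, 71.71], [-173.87, 95.51], [-174.79, -0.11], [-173.66, 173.66]. Speed limits (degrees/s): [136.94, 136.94, 172.46, 180, 180, 180].

### API

Orientations are given as [roll, pitch, yaw] about the fixed x, y, z axes, in that order (R = Rz(yaw) Ry(pitch) Rx(roll)).
In Python, from plant import readout, vision, r, spotter gives the robot as it stands.
- The arm moves only by the tool servo_tool, never from a script. Its argument "steps" is a list that holds one entry, the list of rows, each a list of 6 numbers: the shift along the tool's x, y, z in m, then the turn, a rotation vector about the tool's x, y, z in rad. A call has 1 to 20 rows; each row shifts and turns the commanded pose from where the row before left it, along the tool's axes as they then stand; what a row does not reach is not made up. A row lasts 1/10 s, in which the tool goes at most 50 mm and 8.59 degrees, less where a joint would pass 70% of its speed; a pose out of reach is approached as far as the arm can. A call with a gripper value outside its range is refused whole. "jaw" is the closure in counts, from 0 (fully open) to 255 (shut), set as the call begins (left out, the last holds). The fingers move at their own pace and stop on an object; "grip_force" is the grip in N (left out, the last holds). Time passes only in rows, so rows that do not move let the fingers close. It gives the time, the measured TCP pose, the force and the opening at its end, in the units of the state.
- readout.get_state(): the state, without advancing time (a new reading comes with each control period).
- vision.capture(name): name is "scene" or "top"; returns a dict with "img" (420x560x3 uint8, red, green, blue), "fx", "fy", "cx", "cy" (pixels), "rvec" (rotation vector, rad) and "tvec" (3), from world to camera coordinates, as OpenCV has them. Camera axes: x right, y down, z forward; pixel columns grow to the right and rows downward; lengths in m; the calibration is good to about 2 mm. A picture is of the moment at which its call begins. There is no depth.
- r.close_job(): hands the job in, once; it reports no verdict.
Trained networks look in the newest picture that a camera, given by its name, has taken for a name from the list of things; names that differ only in an ending like _2 or _b are one class to them, and where a whole thing is asked for, a point or a joint stands for the part that bears it (a point fixed in the world has none). Each returns a list of dicts, best first, with "conf" (0 to 1); they miss things now and then, are a little off and sometimes report something else, mostly with a low value. They report only what shows in the picture. A call takes as long as a camera call. They do not tell look-alikes from the thing itself.
- spotter.search_frame(camera, thing): "uv" ([column, row] in pixels, amid what is visible of it).
- spotter.silhouettes(camera, thing): "region" (420x560 bool, what is visible of it) and "uv" ([column, row] in pixels, amid what is visible of it).
The state is a dict: "time_s": time; "joints": joint angles; "qd": joint speeds; "joint_torque": joint torques, N m; "tcp_pos": TCP position; "eef_rot": TCP orientation; "contact_force": force on the tool from outside, world axes, zero at the start; "moment": the same for the moment, N m; "gripper_width": finger opening in m.
Only numpy, scipy, OpenCV 4.12 (cv2) and the standard library are available. Lean on these libraries where they do the work, as an engineer would, in place of code of your own. Each camera call takes 0.05 s, during which the arm holds its last target.

### The job

The white gauge stand on the green bench rocks because one of its four feet is too short and hangs clear of the bench. Slide the grey wedge along the bench under that foot until the foot just rests on it and the stand no longer rocks, without jacking the stand out of level; then press down firmly on the black cap above that foot to check that it does not give, and leave everything standing. Only push and press: lift nothing, and leave the stand and the other things where they are.

Things in the scene. Friction and masses are not known exactly. Their poses are not given: they have to be found in the camera images.
- stand: white gauge stand, 4 kg, level on three of its four feet. Base 200 x 170 mm, underside 30 mm and top 58 mm above the bench, a lug with a foot at each corner (115 mm along x, 100 mm along y from the middle). Column with dial gauge, 245 mm high, 55 mm along +x and 50 mm along +y of the middle. The foot at (-x, -y) is short: about 3 N there rocks it. Origin at bench height below the middle.
- short_foot (a point): lowest point of the short foot's rubber dome (radius 14 mm), 9 mm above the bench while the stand is level; it must end on the wedge's slope
- cap (a point): centre of the top face of the black cap above the short foot, 32 mm across, 62 mm above the bench; the place to press, with about 6 to 15 N
- wedge: grey plastic wedge lying on the bench, 70 g, 100 mm long, 46 mm wide, upper face sloping from 1.5 mm at the thin end to 17 mm at the heel. Origin at the centre of the underside, +x to the thin end, which starts 90 to 150 mm from the short foot, pointing roughly at it. The slope meets the foot when the thin end is 44 to 48 mm past it; pushed on, it drags the stand along and jacks it. Friction holds it there.
- heel (a point): centre of the wedge's flat upright heel face, 46 mm wide and 17 mm high, 8.5 mm above the bench: the place to push, along the wedge's +x. Free sliding takes under 1 N; once the foot bears on the wedge the push rises steeply: 4 to 8 N is snug, 10 N or more begins to shove the stand.
- pendant: handheld teach pendant lying beside the wedge's lane, 150 x 90 x 26 mm, grey with a dark screen; a bystander, origin under its centre
- bearing: steel bearing ring lying flat, 52 mm across, 15 mm high; a bystander, origin under its centre
- steel_block: plain steel block 50 x 30 x 25 mm; a bystander, origin under its centre
- spray_can: upright white spray can, 64 mm across, 180 mm high; a bystander
- cup: clear plastic cup, 72 mm across, 80 mm high; a bystander
- driver: screwdriver with a black handle, lying; a bystander
- brush: brush with a wooden handle, lying; a bystander
There are look-alikes about, which are no part of the job. Of the things like the wedge, leave any that is red; of the rest the larger one is meant.

How it is judged (in metres and radians):
On the way, in this order (a step that is already met when the one before it is completed fails the run):
1. the short foot rests on the wedge and the stand is level (contact force between wedge and stand above 0.4 N and angle between stand's own z axis and vertical below 0.015 rad and y of short_foot in the frame of wedge between -0.018 and 0.018 m), for 0.3 s.
2. the corner above the short foot is pressed down and does not give (contact force between the fingers and stand above 3 N and horizontal distance between the grasp point and cap below 0.07 m and contact force between wedge and stand above 5 N and angle between stand's own z axis and vertical below 0.015 rad), for 0.15 s.
At the end, for the whole second after the job is handed in: The short foot rests on the wedge (load over 0.4 N), within 18 mm of the wedge's centre line; the stand is level within 0.015 rad (about 3 mm of jacking at the foot), within 20 mm of where it stood, and both are at rest, with the wedge flat on the bench (all of step 1 and height (world z) of wedge below 0.004 m and distance of stand from where it was at the start of the episode below 0.02 m and linear speed of each of wedge, stand below 0.01 m/s); the robot touches nothing.
It fails at once if the wedge is lifted off the bench (height (world z) of wedge above 0.012 m).
It fails at once if the stand is shoved more than 20 mm (distance of stand from where it was at the start of the episode above 0.02 m).
It fails at once if the stand is tipped or lifted (angle between stand's own z axis and vertical above 0.1 rad).
It fails at once if another thing is moved more than 30 mm (distance of any of pendant, bearing, steel_block, spray_can, cup, driver, brush from where it was at the start of the episode above 0.03 m).
It also fails if it takes over 54 s, if anything falls off the work surface, if the arm or the gripper's body presses on something with over 40 N, if the wrist force passes 120 N, or if a joint passes its speed limit or range.

## Working session

There is one attempt and no reset: what is moved stays moved. The work goes in short steps, Python scripts to look and compute and a tool call to move; the robot and the scene stay as the last step left them, time stands still between calls to the robot, and variables do not carry over. Pictures are saved under pics/ and viewed, and the job is handed in when it is done.

Besides the shell and the picture viewer there is one more tool, called as name([rows], argument=value, ...), one row to a line, values as JSON. servo_tool: Moves the arm, as the interface text tells. Its arguments: {"type":"object","properties":{"steps":{"type":"array","items":{"type":"array","items":{"type":"array","items":{"type":"number"}}}},"jaw":{"type":"number"},"grip_force":{"type":"number"}},"required":["steps"]}

```bash
ls; mkdir -p pics; python3 - <<'E'
from plant import readout, vision, r, spotter
import cv2
s=readout.get_state();print(s, r.nose_length)
for c in("scene","top"):
    d=vision.capture(c);cv2.imwrite(f"pics/{c}0.png",d["img"][:,:,::-1]);print(c,d["fx"],d["cx"],d["cy"],d["rvec"],d["tvec"])
    for t in("wedge","stand","short_foot","cap","heel","pendant","bearing","steel_block"):
        print(t,[(x["uv"],round(x["conf"],2)) for x in spotter.search_frame(c,t)])
print(readout.get_state()["time_s"])
E
```

```text
pics
{'time_s': 0.0, 'joints': array([ 9.19665635e+01,  2.05891989e+01,  6.33840624e-01, -1.94765186e-02,
       -7.01372073e+01, -1.65072215e+01]), 'qd': array([-0.0754396 , -0.08175092,  0.05347732,  0.10370769, -0.16929523,
        0.13584183]), 'joint_torque': array([ 2.03467163e-03, -5.82731438e+01,  2.93045783e+01,  6.99692577e+00,
        6.83535865e-03, -1.56391293e-04]), 'tcp_pos': array([0.16937861, 0.65291814, 0.24265045]), 'eef_rot': array([-8.99912511e+01, -9.39530778e-02, -1.04547297e+02]), 'contact_force': array([-0.01087013,  0.19743903,  1.04509327]), 'moment': array([ 0.06203774, -0.01507884, -0.02036869]), 'gripper_width': 0.08751614896763288} 0.017
scene 395.1206310415172 279.30534684008563 210.7248881125854 [ 1.51172836  2.34585845 -0.62779815] [ 0.24235261 -0.40431579  1.44894561]
wedge [([248.6, 200.3], 0.66), ([235.4, 162.6], 0.66), ([263.5, 175.7], 0.46)]
stand [([313.7, 268.9], 0.6), ([139.3, 172.4], 0.57)]
short_foot [([314.0, 265.1], 0.82)]
cap [([310.8, 265.6], 0.85), ([246.4, 204.8], 0.44)]
heel [([267.1, 180.4], 0.74), ([246.4, 204.5], 0.69), ([214.1, 243.3], 0.68), ([234.1, 162.6], 0.61)]
pendant [([213.3, 245.9], 0.64)]
bearing [([362.7, 289.2], 0.82)]
steel_block [([313.1, 266.0], 0.6), ([328.7, 208.0], 0.54), ([249.3, 202.3], 0.44)]
top 384.8472136132787 282.8167668527496 206.45197866019734 [ 2.15211801 -2.18587418  0.04285095] [-0.0011805   0.52815773  1.1561896 ]
wedge [([357.5, 239.7], 0.89), ([321.0, 203.4], 0.62), ([314.6, 236.0], 0.6)]
stand [([234.6, 160.2], 0.74)]
short_foot [([231.0, 159.9], 0.69)]
cap [([234.8, 162.9], 0.85)]
heel [([321.2, 201.3], 0.93), ([354.8, 240.1], 0.76), ([317.8, 237.4], 0.6), ([130.7, 218.8], 0.47), ([442.1, 184.6], 0.16)]
pendant [([327.8, 145.6], 0.72)]
bearing [([189.7, 167.3], 0.54)]
steel_block [([245.3, 231.6], 0.67), ([442.2, 182.5], 0.15)]
0.9
```

View pics/scene0.png

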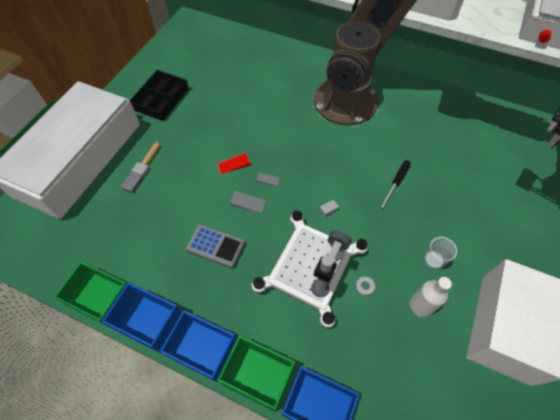

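View pics/top0.png

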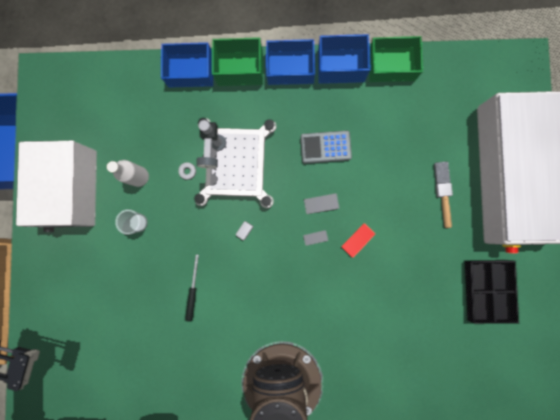

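```bash
cat > h.py <<'E'
from plant import readout, vision, r, spotter
import cv2, numpy as np
def cam(c):
    d=vision.capture(c)
    K=np.array([[d["fx"],0,d["cx"]],[0,d["fy"],d["cy"]],[0,0,1.]])
    return d,K
def proj(d,K,P):
    return cv2.projectPoints(np.array(P,float).reshape(-1,3),np.array(d["rvec"],float),np.array(d["tvec"],float),K,None)[0].reshape(-1,2)
def back(d,K,uv,z):
    R=cv2.Rodrigues(np.array(d["rvec"],float))[0];t=np.array(d["tvec"],float).ravel()
    C=-R.T@t; v=(R.T@np.linalg.inv(K)@np.array([uv[0],uv[1],1.]))
    return C+v*(z-C[2])/v[2]
def crop(img,x0,y0,w,h,s,name):
    cv2.imwrite(name,cv2.resize(img[y0:y0+h,x0:x0+w,::-1],None,fx=s,fy=s,interpolation=cv2.INTER_CUBIC))
E
python3 - <<'E'
from h import *
out={}
for c,box,cr in(("top",(321,203),(190,110,160,120)),("scene",(248,200),(180,140,200,150))):
    d,K=cam(c)
    print(c,"base",proj(d,K,[0,0,0]),"x.5",proj(d,K,[.5,0,0]),"tcp",proj(d,K,[.169,.653,.244]))
    for x in spotter.silhouettes(c,"wedge"):
        m=x["region"].astype(np.uint8)
        cn=max(cv2.findContours(m,0,1)[0],key=cv2.contourArea)
        rc=cv2.minAreaRect(cn); b=cv2.boxPoints(rc)
        col=d["img"][m>0].mean(0)
        print(x["conf"],x["uv"],m.sum(),col.round(), "box",b.round(1).tolist())
        W=[back(d,K,p,0.009)[:2].round(4).tolist() for p in b]; print("  world",W)
    for t in("cap","short_foot"):
        for x in spotter.silhouettes(c,t): print(t,x["conf"],x["uv"],x["region"].sum())
    crop(d["img"],*cr,4 if c=="scene" else 5,f"pics/{c}_c1.png")
print(readout.get_state()["time_s"])
E
```

```text
top base [[282.42382852 382.25361998]] x.5 [[280.11600849 215.97780029]] tcp [[ 12.57548528 350.09272849]]
0.72 [358.0, 240.6] 512 [234.  86.  79.] box [[341.0, 246.0], [363.5, 223.5], [374.5, 234.5], [352.0, 257.0]]
  world [[0.4052, -0.1844], [0.4726, -0.2544], [0.4387, -0.2866], [0.3716, -0.2168]]
0.59 [316.0, 237.7] 243 [136. 142. 144.] box [[302.79998779296875, 234.8000030517578], [325.29998779296875, 229.8000030517578], [327.70001220703125, 240.8000030517578], [305.29998779296875, 245.8000030517578]]
  world [[0.4408, -0.0691], [0.455, -0.1379], [0.4214, -0.1446], [0.4072, -0.076]]
cap 0.62 [442.2, 184.8] 672
cap 0.61 [234.8, 163.7] 4591
short_foot 0.89 [228.1, 160.7] 4665
scene base [[345.3937598  100.46988008]] x.5 [[290.88197626 207.53536845]] tcp [[574.77694458 149.43624034]]
0.73 [247.7, 201.8] 487 [112. 119. 118.] box [[229.5, 204.5], [234.3000030517578, 189.8000030517578], [266.0, 200.0], [261.29998779296875, 214.6999969482422]]
  world [[0.5731, -0.1743], [0.5192, -0.1862], [0.5118, -0.0793], [0.5651, -0.0699]]
0.67 [329.1, 208.5] 180 [140. 145. 144.] box [[318.8999938964844, 207.1999969482422], [333.70001220703125, 198.89999389648438], [339.20001220703125, 208.6999969482422], [324.29998779296875, 216.89999389648438]]
  world [[0.4683, 0.0796], [0.4216, 0.1107], [0.4477, 0.1381], [0.4934, 0.1071]]
0.63 [235.5, 164.3] 393 [189.  27.  18.] box [[216.89999389648438, 161.6999969482422], [246.0, 152.0], [250.3000030517578, 164.89999389648438], [221.1999969482422, 174.60000610351562]]
  world [[0.4453, -0.2893], [0.3698, -0.2204], [0.4116, -0.1835], [0.4849, -0.2516]]
0.47 [265.4, 178.9] 216 [109. 118. 116.] box [[255.1999969482422, 181.5], [257.0, 171.1999969482422], [279.70001220703125, 174.89999389648438], [277.8999938964844, 185.3000030517578]]
  world [[0.4638, -0.1399], [0.4251, -0.1527], [0.4083, -0.0796], [0.4471, -0.068]]
cap 0.82 [310.3, 264.7] 5213
short_foot 0.63 [309.3, 265.1] 5437
1.3
```

View pics/top_c1.png

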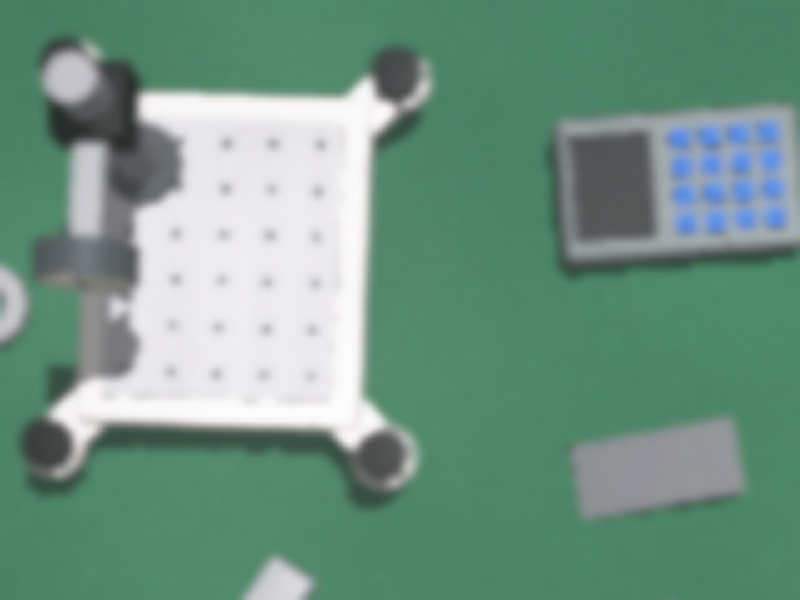

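View pics/scene_c1.png

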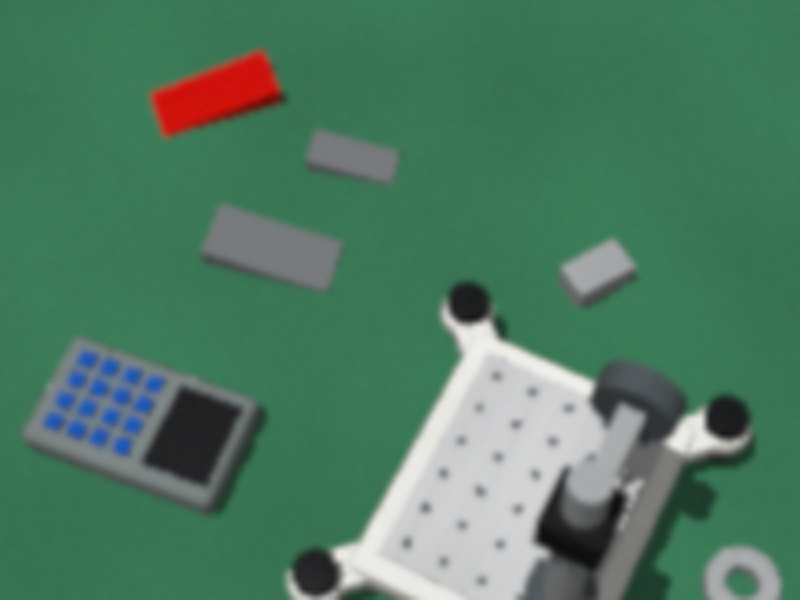

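```bash
cat > w.py <<'E'
from h import *
from scipy.optimize import minimize
V=np.array([[sx*.05,sy*.023,z] for sy in(-1,1) for sx,z in((-1,0),(-1,.017),(1,0),(1,.0015))])
def wpts(p):
    c,s=np.cos(p[2]),np.sin(p[2]); R=np.array([[c,-s,0],[s,c,0],[0,0,1]])
    return V@R.T+[p[0],p[1],0]
def soft(img):
    f=img.astype(float); g=f[...,1]-(f[...,0]+f[...,2])/2   # green excess
    return g
def fit(views,p0,win=22):
    ims=[]
    for d,K in views:
        c=proj(d,K,[p0[0],p0[1],.008])[0].round().astype(int)
        x0,y0=c-win*np.array([1,1]); g=soft(d["img"])[y0:y0+2*win,x0:x0+2*win]
        m=np.clip((np.percentile(g,80)-g)/(np.percentile(g,80)-np.percentile(g,8)),0,1)
        ims.append((d,K,x0,y0,m))
    def render(d,K,x0,y0,p):
        q=(proj(d,K,wpts(p))-[x0-.5,y0-.5])*8-.5
        hull=cv2.convexHull(q.astype(np.float32))
        b=np.zeros((2*win*8,2*win*8),np.uint8); cv2.fillConvexPoly(b,np.round(hull*16).astype(np.int32),255,shift=4)
        b=cv2.GaussianBlur(b.astype(float)/255,(0,0),6)
        return cv2.resize(b,(2*win,2*win),interpolation=cv2.INTER_AREA)
    cost=lambda p:sum(((render(*a[:4],p)-a[4])**2).sum() for a in ims)
    sx=np.array(p0)+np.array([[0,0,0],[.008,0,0],[0,.008,0],[0,0,.08]])
    o=minimize(cost,p0,method="Nelder-Mead",options=dict(initial_simplex=sx,xatol=1e-5,fatol=1e-4))
    return o.x,o.fun
def cap(d,K,uv,win=6):
    u,v=np.round(uv).astype(int); g=d["img"].astype(float).sum(2)[v-win:v+win+1,u-win:u+win+1]
    w=np.clip(220-g,0,None)/220; yy,xx=np.mgrid[v-win:v+win+1,u-win:u+win+1]
    c=np.array([(w*xx).sum(),(w*yy).sum()])/w.sum()
    return c,back(d,K,c,.062)
E
python3 - <<'E'
from w import *
t=cam("top"); s=cam("scene")
p0=[.54,-.13,np.pi/2+.13]
for vs in([t],[s],[t,s]): 
    p,f=fit(vs,p0); print("wedge",p[:2].round(4),np.degrees(p[2]).round(2),f, "thin",(p[:2]+.05*np.array([np.cos(p[2]),np.sin(p[2])])).round(4))
for n,(a,b) in dict(short=((266,201),(180+468/4,140+303/4)),mp=((199.6,199),(180+727/4,140+417/4)),pm=((269.6,124.8),(180+315/4,140+573/4))).items():
    for vv,uv in((t,a),(s,b)):
        c,w=cap(*vv,uv); print(n,c.round(1),w.round(4))
E
```

```text
wedge [ 0.5361 -0.1263] 98.4 3.044674500768866 thin [ 0.5288 -0.0768]
wedge [ 0.5397 -0.1283] 98.65 50.48935007431307 thin [ 0.5322 -0.0789]
wedge [ 0.5376 -0.1273] 98.83 66.52102345532205 thin [ 0.53   -0.0778]
short [260.8 207. ] [0.5244 0.054  0.062 ]
short [296.9 214.9] [0.5493 0.0386 0.062 ]
mp [197.8 198.5] [0.5529 0.2411 0.062 ]
mp [361.6 243.6] [0.5594 0.2372 0.062 ]
pm [266.7 122.6] [0.7773 0.0339 0.062 ]
pm [258.4 282.3] [0.7776 0.0263 0.062 ]
```

```bash
python3 - <<'E'
from w import *
t=cam("top"); s=cam("scene")
cv2.imwrite("pics/topcap.png",cv2.resize(t[0]["img"][185:220,180:350,::-1],None,fx=4.7,fy=4.7,interpolation=cv2.INTER_NEAREST))
def cap2(d,K,uv,win=8):
    u,v=np.round(uv).astype(int); I=d["img"].astype(float)[v-win:v+win+1,u-win:u+win+1]
    m=((I.max(2)<85)).astype(np.uint8); n,l,st,ce=cv2.connectedComponentsWithStats(m)
    k=1+np.argmin([np.hypot(*(ce[i]-win))+(50 if st[i,4]<15 else 0) for i in range(1,n)])
    c=ce[k]+[u-win,v-win]; return c,st[k,4],st[k,2:4],back(d,K,c,.062)
R={}
for n,(a,b) in dict(short=((266,200.6),(297,215.5)),mp=((199.6,198.6),(361.6,243.9)),pm=((269.6,124.6),(258.4,283))).items():
    for i,(vv,uv) in enumerate(((t,a),(s,b))):
        c,ar,wh,w=cap2(*vv,uv); R[n,i]=w; print(n,c.round(1),ar,wh,w.round(4))
for i in(0,1):
    d=R["pm",i]-R["mp",i]; yaw=np.arctan2(d[1],d[0])-np.arctan2(-.2,.23); c=(R["pm",i]+R["mp",i])/2
    cc,ss=np.cos(yaw),np.sin(yaw); print("len",np.hypot(*d[:2]),"yaw",np.degrees(yaw),"c",c,"short pred",c[:2]+np.array([[cc,-ss],[ss,cc]])@[-.115,-.1])
E
```

```text
short [265.  201.2] 34 [7 7] [0.5413 0.0415 0.062 ]
short [297.  214.7] 87 [11 10] [0.5488 0.0387 0.062 ]
mp [198.4 198.4] 59 [8 9] [0.5531 0.2394 0.062 ]
mp [361.7 243.8] 95 [11 11] [0.5597 0.2377 0.062 ]
pm [268.3 124. ] 52 [7 9] [0.7728 0.029  0.062 ]
pm [258.4 282.4] 102 [12 12] [0.778  0.0265 0.062 ]
len 0.3042082681598269 yaw -2.7395422230380477 c [0.66296204 0.13420405 0.062     ] short pred [0.54331389 0.03981485]
len 0.3037041617072563 yaw -3.0442700784287857 c [0.66886808 0.132112   0.062     ] short pred [0.54871961 0.03836049]
```

View pics/topcap.png

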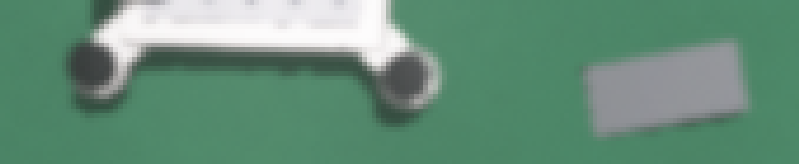

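servo_tool([
  [[0, -0.008, 0, 0, 0.1463, 0], [0, -0.008, 0, 0, 0.1463, 0], [0, -0.008, 0, 0, 0.1463, 0], [0, -0.008, 0, 0, 0.1463, 0], [0, -0.008, 0, 0, 0.1463, 0], [0, -0.008, 0, 0, 0.1463, 0], [0, -0.008, 0, 0, 0.1463, 0], [0, -0.008, 0, 0, 0.1463, 0], [0, -0.008, 0, 0, 0.1463, 0], [0, 0, 0, 0, 0, 0]],
], jaw=255, grip_force=20)

```text
time_s: 2.5
tcp_pos: [0.1696, 0.6538, 0.3169]
eef_rot: [-90.1, 0.0, 179.9]
contact_force: [-0.4, -0.3, -0.2]
gripper_width: 0.0134
```

servo_tool([
  [[-0.03, 0, 0.035, 0, 0, 0], [-0.03, 0, 0.035, 0, 0, 0], [-0.03, 0, 0.035, 0, 0, 0], [-0.03, 0, 0.035, 0, 0, 0], [-0.03, 0, 0.035, 0, 0, 0], [-0.03, 0, 0.035, 0, 0, 0], [-0.03, 0, 0.035, 0, 0, 0], [-0.03, 0, 0.035, 0, 0, 0], [-0.03, 0, 0.035, 0, 0, 0], [-0.03, 0, 0.035, 0, 0, 0], [0, 0, 0, 0, 0, 0]],
])

```text
time_s: 3.6
tcp_pos: [0.4719, 0.2996, 0.3152]
eef_rot: [-89.9, -0.0, -180.0]
contact_force: [-1.2, 0.3, -1.4]
gripper_width: 0.0003
```

servo_tool([
  [[-0.0063, 0, 0.0433, 0, 0, 0], [-0.0063, 0, 0.0433, 0, 0, 0], [-0.0063, 0, 0.0433, 0, 0, 0], [-0.0063, 0, 0.0433, 0, 0, 0], [-0.0063, 0, 0.0433, 0, 0, 0], [-0.0063, 0, 0.0433, 0, 0, 0], [-0.0063, 0, 0.0433, 0, 0, 0], [-0.0063, 0, 0.0433, 0, 0, 0], [-0.0063, 0, 0.0433, 0, 0, 0], [-0.0063, 0, 0.0433, 0, 0, 0], [-0.0063, 0, 0.0433, 0, 0, 0], [-0.0063, 0, 0.0433, 0, 0, 0], [0, 0, 0, 0, -0.148, 0], [0, 0, 0, 0, 0, 0], [0, 0, 0, 0, 0, 0]],
])

```text
time_s: 5.1
tcp_pos: [0.5452, -0.2157, 0.3152]
eef_rot: [-90.0, -0.0, -171.6]
contact_force: [0.5, 0.7, -0.4]
gripper_width: 0.0006
```

servo_tool([
  [[-0.0054, 0.025, 0, 0, 0, 0], [0, 0.04, 0, 0, 0, 0], [0, 0.04, 0, 0, 0, 0], [0, 0.04, 0, 0, 0, 0], [0, 0.04, 0, 0, 0, 0], [0, 0.04, 0, 0, 0, 0], [0, 0.03, 0, 0, 0, 0], [0, 0.02, 0, 0, 0, 0], [0, 0.008, 0, 0, 0, 0], [0, 0.004, 0, 0, 0, 0], [0, 0, 0, 0, 0, 0], [0, 0, 0, 0, 0, 0]],
])

```text
time_s: 6.3
tcp_pos: [0.5516, -0.2152, 0.0299]
eef_rot: [-90.0, 0.1, -171.5]
contact_force: [0.1, -0.3, 0.4]
gripper_width: 0.0004
```

```bash
python3 - <<'E'
from w import *
t=cam("top"); s=cam("scene")
for n,v in(("top",t),("scene",s)):
    c=proj(*v,[.545,-.14,0.02])[0].astype(int); crop(v[0]["img"],c[0]-65,c[1]-50,130,100,5,f"pics/{n}2.png")
    p,f=fit([v],[.538,-.1273,1.72],win=20); print(n,p[:2].round(4),np.degrees(p[2]).round(2),f)
x=readout.get_state();print(x["time_s"],x["tcp_pos"],x["contact_force"])
E
```

```text
top [ 0.5434 -0.1282] 104.2 505.27050410108245
scene [ 0.5386 -0.1303] 99.14 189.15934763308243
6.4 [ 0.55144392 -0.21532901  0.02977393] [-0.18242378  0.49711914  0.17050248]
```

View pics/top2.png

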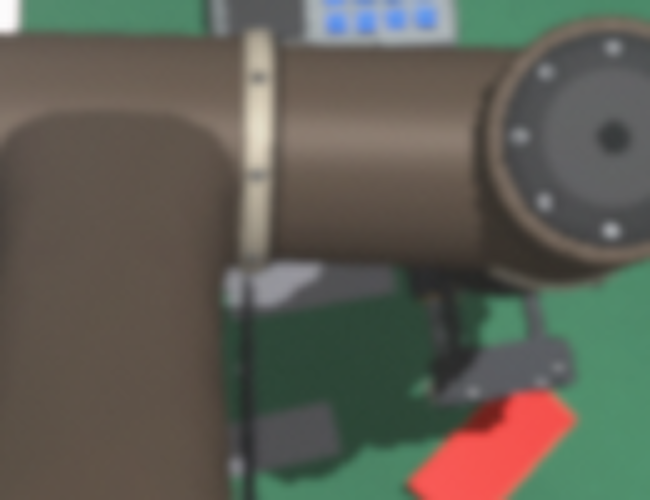

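View pics/scene2.png

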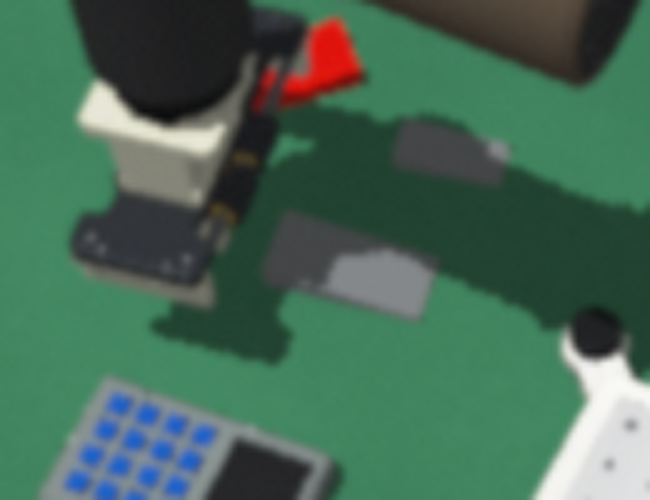

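```bash
python3 - <<'E'
from w import *
s=cam("scene");img=s[0]["img"].copy()
c=proj(*s,[.545,-.14,0.02])[0].astype(int)
big=cv2.resize(img[c[1]-50:c[1]+50,c[0]-65:c[0]+65,::-1],None,fx=6,fy=6,interpolation=cv2.INTER_CUBIC)
a=np.radians(-171.5);X=np.array([np.cos(a),np.sin(a),0]);Z=np.array([-np.sin(a),np.cos(a),0]);T=np.array([.5514,-.2153,.0298])
def pt(P,col):
    q=((proj(*s,P)[0]-c+[65,50]+.5)*6).astype(int); cv2.circle(big,tuple(int(v) for v in q),3,col,-1)
for sx in(-.021,.021):
  for sz in(-.0095,.0095): pt(T+sx*X+sz*Z+[0,0,-.017],(0,255,255)); pt(T+sx*X+sz*Z+[0,0,.049],(255,0,255))
for sx in(-.096,.096):
  for sz in(-.039,.039): pt(T+sx*X+sz*Z+[0,0,.049],(255,255,0))
cv2.imwrite("pics/sc3.png",big)
E
```

```text
(no output)
```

View pics/sc3.png

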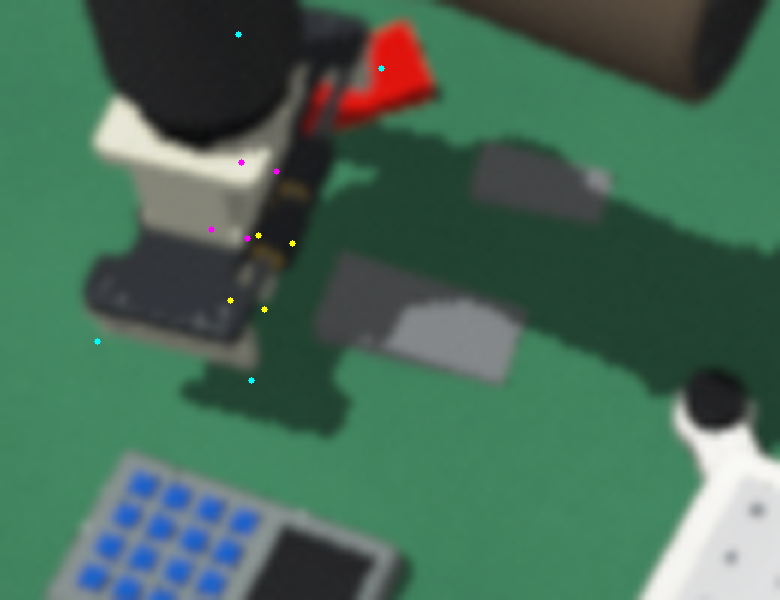

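servo_tool([
  [[0, 0.005, 0, 0, 0, 0], [0, 0.004, 0, 0, 0, 0], [0, 0, -0.006, 0, 0, 0], [0, 0, -0.006, 0, 0, 0], [0, 0, -0.004, 0, 0, 0], [0, 0, -0.004, 0, 0, 0], [0, 0, -0.004, 0, 0, 0], [0, 0, -0.004, 0, 0, 0], [0, 0, -0.004, 0, 0, 0], [0, 0, -0.004, 0, 0, 0], [0, 0, 0, 0, 0, 0]],
])

```text
time_s: 7.55
tcp_pos: [0.5453, -0.1793, 0.0196]
eef_rot: [-90.0, 0.0, -171.5]
contact_force: [0.2, 0.9, -0.4]
gripper_width: 0.0005
```

```bash
cat > look.py <<'E'
from w import *
import sys
s=cam("scene");x=readout.get_state();img=s[0]["img"]
print(x["time_s"],x["tcp_pos"].round(4),x["eef_rot"].round(1),x["contact_force"].round(2))
c=proj(*s,[.545,-.07,0.02])[0].astype(int)
big=cv2.resize(img[c[1]-50:c[1]+50,c[0]-65:c[0]+65,::-1],None,fx=6,fy=6,interpolation=cv2.INTER_CUBIC)
# predicted wedge flush with pusher
a=np.radians(x["eef_rot"][2]);X=np.array([np.cos(a),np.sin(a)]);A=np.array([np.sin(a),-np.cos(a)])
p=list(x["tcp_pos"][:2]+(.0095+.05)*A)+[np.arctan2(A[1],A[0])]
print("flush wedge",np.round(p[:2],4),np.degrees(p[2]))
q=((proj(*s,wpts(p))-c+[65,50]+.5)*6)
for k in(1,3,5,7): cv2.circle(big,tuple(int(v) for v in q[k]),3,(0,255,255),-1)
f=np.array([.546,.0385])-p[:2]; print("foot in wedge: along %.4f lat %.4f"%(f@A,f@X))
cv2.imwrite(sys.argv[1],big)
E
python3 look.py pics/l1.png
```

```text
7.6 [ 0.5453 -0.1795  0.0196] [ -90.    -0.  -171.5] [0.84 0.38 0.25]
flush wedge [ 0.5365 -0.1206] 98.51742191870663
foot in wedge: along 0.1560 lat -0.0329
```

View pics/l1.png

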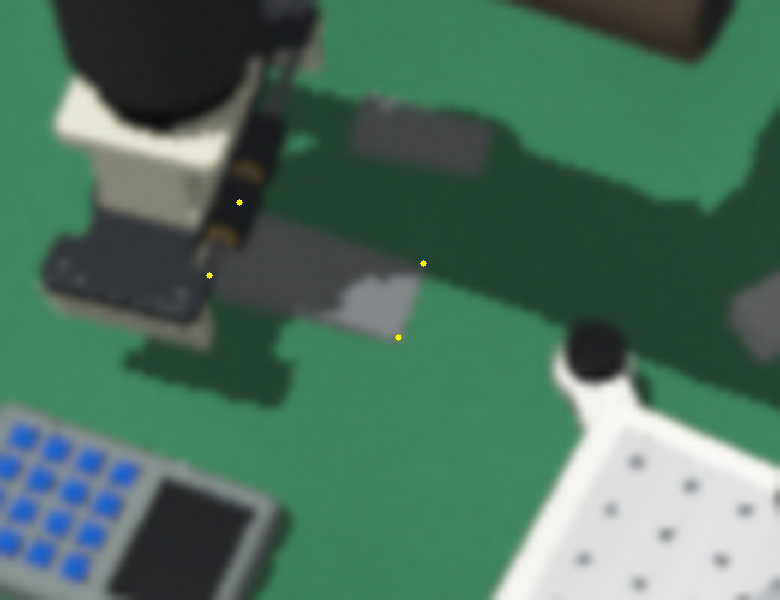

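servo_tool([
  [[0, 0, -0.004, 0, 0, 0], [0.0012, 0, -0.005, 0, 0.02, 0], [0.0012, 0, -0.005, 0, 0.02, 0], [0.0012, 0, -0.005, 0, 0.02, 0], [0.0012, 0, -0.005, 0, 0.02, 0], [0.0012, 0, -0.005, 0, 0.02, 0], [0.0012, 0, -0.005, 0, 0.02, 0], [0.0012, 0, -0.005, 0, 0.02, 0], [0.0012, 0, -0.005, 0, 0.02, 0], [0.0012, 0, -0.005, 0, 0.02, 0], [0.0012, 0, -0.005, 0, 0.02, 0], [0.0012, 0, -0.005, 0, 0.02, 0], [0.0012, 0, -0.005, 0, 0.02, 0], [0, 0, 0, 0, 0, 0]],
])

```text
time_s: 9.0
tcp_pos: [0.5281, -0.1159, 0.0196]
eef_rot: [-90.0, 0.0, 174.7]
contact_force: [-0.8, 0.2, 0.3]
gripper_width: 0.0002
```

```bash
python3 look.py pics/l2.png
```

```text
9.05 [ 0.5281 -0.1161  0.0196] [-90.    0.  174.8] [ 0.71 -0.03 -0.28]
flush wedge [ 0.5335 -0.0569] 84.77114749598753
foot in wedge: along 0.0961 lat -0.0037
```

View pics/l2.png

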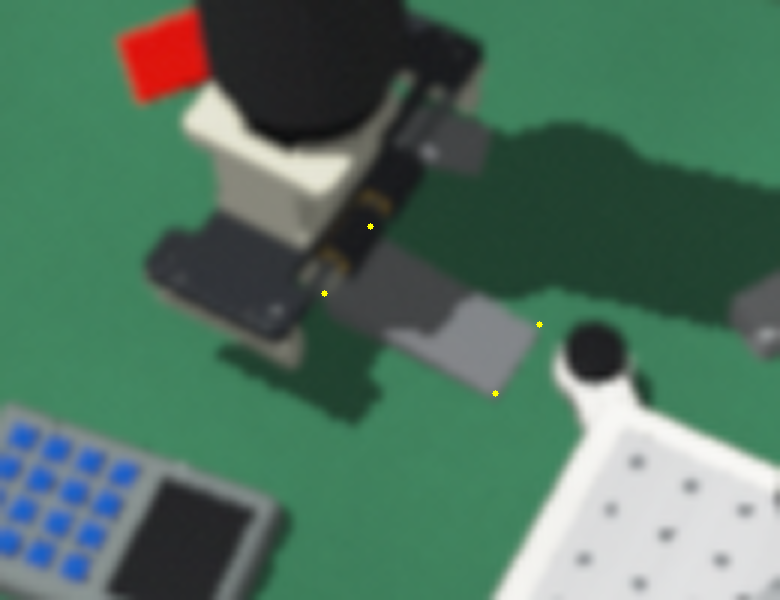

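servo_tool([
  [[0.0012, 0, -0.005, 0, 0.02, 0], [0.0012, 0, -0.005, 0, 0.02, 0], [0, 0, -0.005, 0, 0, 0], [0, 0, -0.005, 0, 0, 0], [0, 0, -0.005, 0, 0, 0], [0, 0, -0.005, 0, 0, 0], [0, 0, -0.005, 0, 0, 0], [0, 0, -0.005, 0, 0, 0], [0, 0, -0.005, 0, 0, 0], [0, 0, -0.005, 0, 0, 0], [0, 0, -0.005, 0, 0, 0], [0, 0, -0.005, 0, 0, 0], [0, 0, -0.005, 0, 0, 0], [0, 0, -0.004, 0, 0, 0], [0, 0, -0.003, 0, 0, 0], [0, 0, 0, 0, 0, 0]],
])

```text
time_s: 10.65
tcp_pos: [0.535, -0.0445, 0.0196]
eef_rot: [-90.0, 0.0, 172.5]
contact_force: [-0.0, -0.7, -0.5]
gripper_width: 0.0007
```

```bash
python3 look.py pics/l3.png
```

```text
10.7 [ 0.535  -0.0446  0.0196] [-90.    0.  172.5] [-0.82  0.4  -0.29]
flush wedge [0.5428 0.0144] 82.46933593635451
foot in wedge: along 0.0244 lat -0.0000
```

View pics/l3.png

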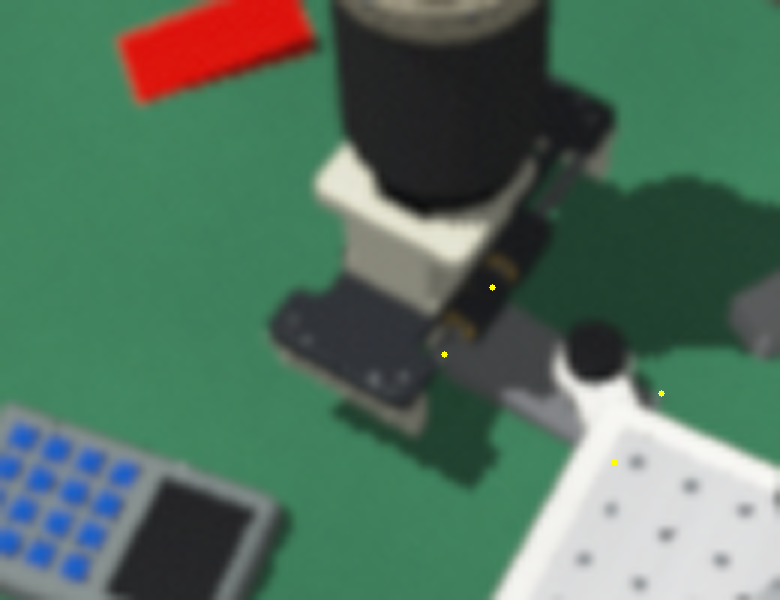

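servo_tool([
  [[0, 0, -0.003, 0, 0, 0], [0, 0, -0.003, 0, 0, 0], [0, 0, -0.002, 0, 0, 0], [0, 0, -0.002, 0, 0, 0], [0, 0, -0.002, 0, 0, 0], [0, 0, -0.002, 0, 0, 0], [0, 0, 0, 0, 0, 0]],
])

```text
time_s: 11.4
tcp_pos: [0.5369, -0.0307, 0.0196]
eef_rot: [-90.0, 0.0, 172.5]
contact_force: [0.2, -0.8, 0.1]
gripper_width: 0.0003
```

servo_tool([
  [[0, 0, -0.001, 0, 0, 0], [0, 0, -0.001, 0, 0, 0], [0, 0, 0, 0, 0, 0]],
])

```text
time_s: 11.7
tcp_pos: [0.5369, -0.0292, 0.0196]
eef_rot: [-90.0, -0.0, 172.5]
contact_force: [-0.1, -2.0, 1.1]
gripper_width: 0.0005
```

servo_tool([
  [[0, 0, -0.001, 0, 0, 0], [0, 0, 0, 0, 0, 0]],
])

```text
time_s: 11.9
tcp_pos: [0.5369, -0.0284, 0.0196]
eef_rot: [-90.0, -0.0, 172.4]
contact_force: [-1.5, -5.1, 1.9]
gripper_width: 0.0004
```

servo_tool([
  [[0, 0, 0, 0, 0, 0]],
])

```text
time_s: 12.0
tcp_pos: [0.5368, -0.0284, 0.0196]
eef_rot: [-90.0, -0.0, 172.4]
contact_force: [-1.2, -5.3, 2.5]
gripper_width: 0.0005
```

servo_tool([
  [[0, 0, -0.0003, 0, 0, 0], [0, 0, 0, 0, 0, 0], [0, 0, 0, 0, 0, 0], [0, 0, 0, 0, 0, 0], [0, 0, 0, 0, 0, 0]],
])

```text
time_s: 12.5
tcp_pos: [0.5369, -0.0281, 0.0196]
eef_rot: [-90.0, -0.0, 172.4]
contact_force: [-0.5, -5.6, 2.2]
gripper_width: 0.0005
```

```bash
python3 look.py pics/l4.png
```

```text
12.55 [ 0.5369 -0.0282  0.0196] [-90.   -0.  172.4] [-1.24 -5.73  2.3 ]
flush wedge [0.5447 0.0308] 82.44621507959626
foot in wedge: along 0.0078 lat -0.0003
```

View pics/l4.png

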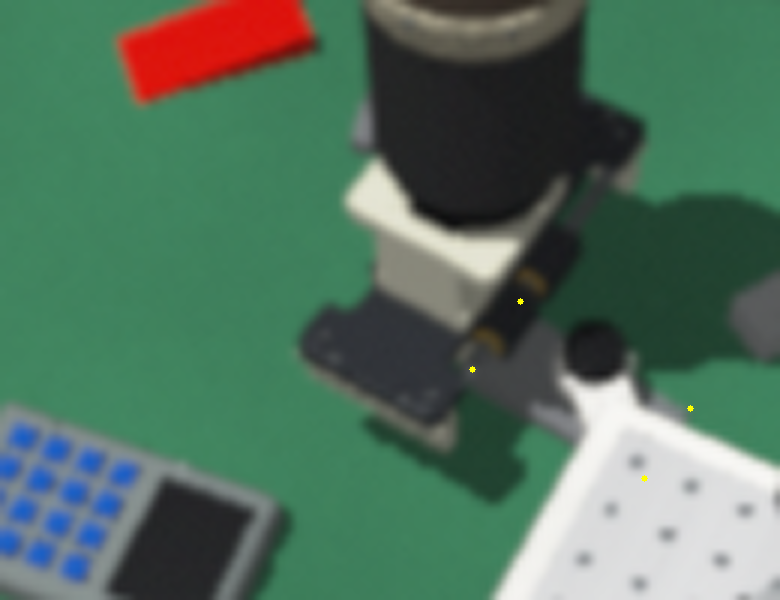

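servo_tool([
  [[0, 0, 0.002, 0, 0, 0], [0, 0, 0.005, 0, 0, 0], [0, 0, 0.01, 0, 0, 0], [0, 0, 0.02, 0, 0, 0], [0, -0.03, 0.01, 0, 0, 0], [0, -0.04, 0, 0, 0, 0], [0, -0.03, 0, 0, 0, 0], [0, 0, 0, 0, 0, 0]],
])

```text
time_s: 13.35
tcp_pos: [0.5337, -0.0746, 0.124]
eef_rot: [-90.1, 0.4, 172.5]
contact_force: [-0.4, 0.3, -0.1]
gripper_width: 0.0006
```

```bash
python3 look.py pics/l5.png; python3 - <<'E'
from w import *
for n in("scene","top"):
    d,K=cam(n); cv2.imwrite(f"pics/f_{n}.png",d["img"][:,:,::-1])
E
```

```text
13.4 [ 0.5324 -0.0745  0.1218] [-90.1   0.3 172.4] [-0.37  0.47 -0.6 ]
flush wedge [ 0.5402 -0.0155] 82.4369786093681
foot in wedge: along 0.0543 lat 0.0014
```

View pics/f_scene.png

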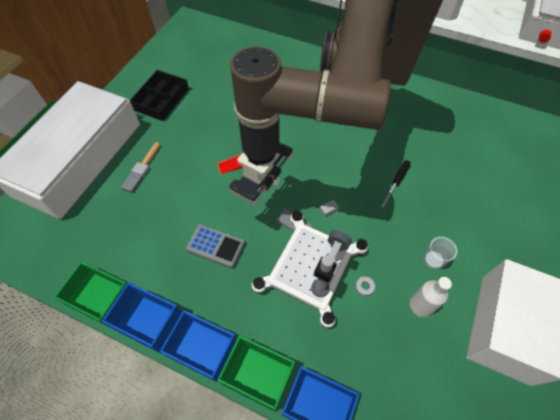

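View pics/f_top.png

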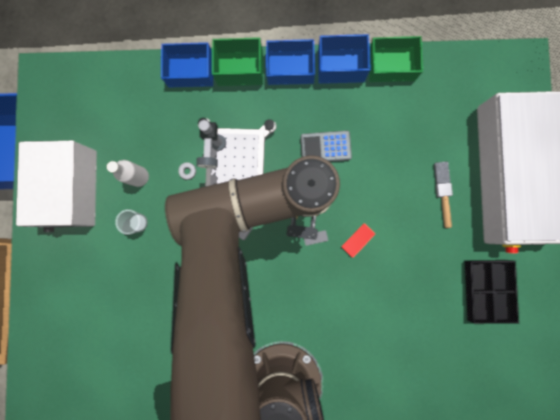

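View pics/l5.png

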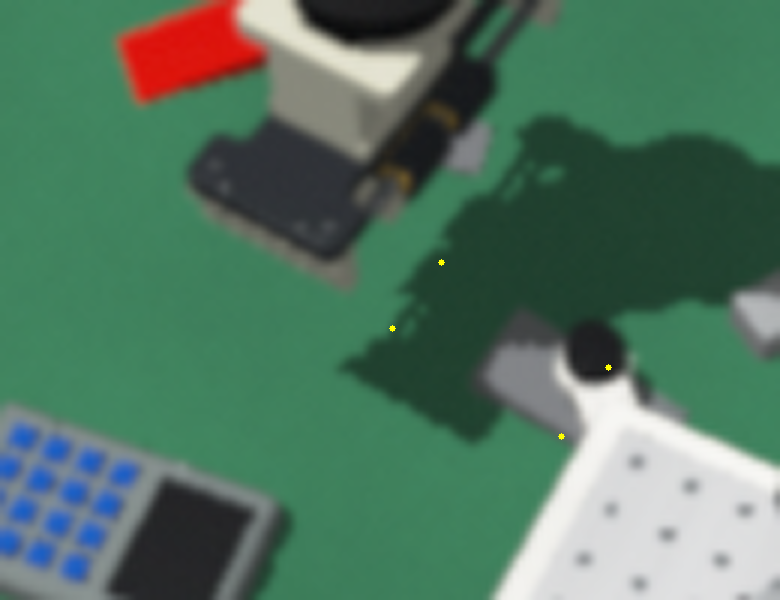

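```bash
python3 - <<'E'
from w import *
d,K=cam("scene"); e,L=cam("top")
for z in(.1,.15,.2,.25): print("dial",z,back(d,K,(340,239),z).round(3),back(e,L,(207,161),z).round(3))
for z in(.3,.4,.5,.6): print("link end axis",z,proj(d,K,[.5337,-.0746,z]).round(),proj(e,L,[.5337,-.0746,z]).round())
print(readout.get_state()["time_s"],readout.get_state()["tcp_pos"])
E
```

```text
dial 0.1 [0.59 0.18 0.1 ] [0.657 0.205 0.1  ]
dial 0.15 [0.616 0.182 0.15 ] [0.648 0.193 0.15 ]
dial 0.2 [0.641 0.184 0.2  ] [0.638 0.182 0.2  ]
dial 0.25 [0.667 0.187 0.25 ] [0.628 0.17  0.25 ]
link end axis 0.3 [[260. 145.]] [[307. 195.]]
link end axis 0.4 [[259. 116.]] [[308. 190.]]
link end axis 0.5 [[256.  81.]] [[310. 184.]]
link end axis 0.6 [[253.  36.]] [[313. 175.]]
13.6 [ 0.5301993  -0.07454896  0.11845291]
```

servo_tool([
  [[-0.002, 0, -0.0143, 0, 0, 0], [0, 0, -0.0143, 0, 0, 0], [0, 0, -0.0143, 0, 0, 0], [0, 0, -0.0143, 0, 0, 0], [0, 0, -0.0143, 0, 0, 0], [0, 0, -0.0143, 0, 0, 0], [0, 0, -0.0143, 0, 0, 0], [0, 0, -0.0143, 0, 0, 0], [0, 0.01, 0, 0, 0, 0], [0, 0.01, 0, 0, 0, 0], [0, 0.008, 0, 0, 0, 0], [0, 0, 0, 0, 0, 0], [0, 0, 0, 0, 0, 0], [0, 0, 0, 0, 0, 0]],
])

```text
time_s: 15.0
tcp_pos: [0.5482, 0.0385, 0.0918]
eef_rot: [-90.0, 0.0, 172.4]
contact_force: [0.2, 1.0, 0.6]
gripper_width: 0.0001
```

```bash
python3 look.py pics/l6.png
```

```text
15.05 [0.5483 0.0386 0.0919] [-90.    0.  172.4] [ 0.18 -0.11 -0.21]
flush wedge [0.5561 0.0976] 82.42895940416341
foot in wedge: along -0.0599 lat 0.0022
```

View pics/l6.png

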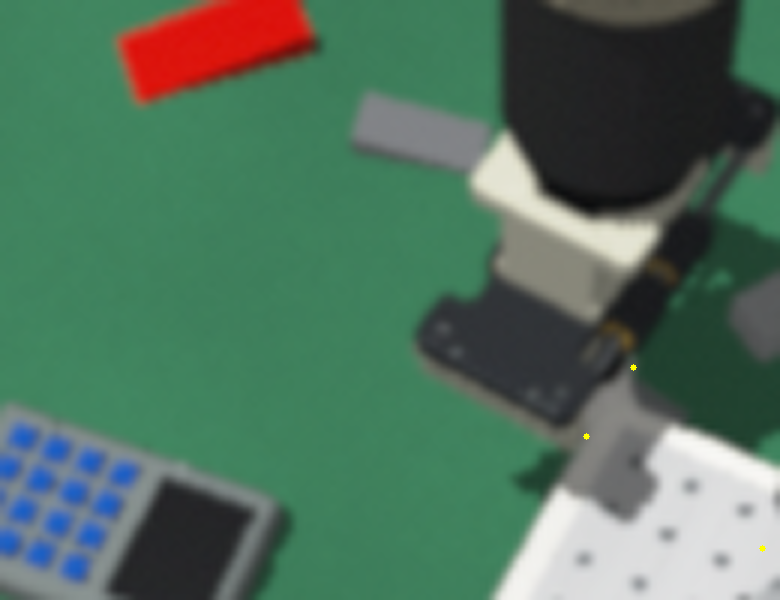

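servo_tool([
  [[0, 0.004, 0, 0, 0, 0], [0, 0.004, 0, 0, 0, 0], [0, 0.002, 0, 0, 0, 0], [0, 0.001, 0, 0, 0, 0], [0, 0, 0, 0, 0, 0]],
])

```text
time_s: 15.55
tcp_pos: [0.5479, 0.0388, 0.0803]
eef_rot: [-90.0, -0.0, 172.5]
contact_force: [0.7, -0.4, 0.0]
gripper_width: 0.0003
```

servo_tool([
  [[0, 0.001, 0, 0, 0, 0], [0, 0, 0, 0, 0, 0], [0, 0, 0, 0, 0, 0]],
])

```text
time_s: 15.85
tcp_pos: [0.5481, 0.0388, 0.0796]
eef_rot: [-90.0, 0.0, 172.5]
contact_force: [-0.7, -0.4, 0.6]
gripper_width: 0.0006
```

servo_tool([
  [[0, 0.0005, 0, 0, 0, 0], [0, 0, 0, 0, 0, 0], [0, 0, 0, 0, 0, 0]],
])

```text
time_s: 16.15
tcp_pos: [0.548, 0.0388, 0.0791]
eef_rot: [-90.0, 0.0, 172.5]
contact_force: [-0.2, 0.5, -0.4]
gripper_width: 0.0002
```

servo_tool([
  [[0, 0.0005, 0, 0, 0, 0], [0, 0, 0, 0, 0, 0], [0, 0, 0, 0, 0, 0]],
])

```text
time_s: 16.45
tcp_pos: [0.5481, 0.0388, 0.0787]
eef_rot: [-90.0, 0.0, 172.5]
contact_force: [-0.3, -0.0, 2.1]
gripper_width: 0.0003
```

servo_tool([
  [[0, 0.0005, 0, 0, 0, 0], [0, 0, 0, 0, 0, 0], [0, 0, 0, 0, 0, 0]],
])

```text
time_s: 16.75
tcp_pos: [0.5481, 0.0389, 0.0786]
eef_rot: [-90.0, 0.0, 172.5]
contact_force: [-3.1, 0.3, 5.7]
gripper_width: 0.0002
```

servo_tool([
  [[0, 0.0005, 0, 0, 0, 0], [0, 0, 0, 0, 0, 0], [0, 0, 0, 0, 0, 0], [0, 0, 0, 0, 0, 0]],
])

```text
time_s: 17.15
tcp_pos: [0.5481, 0.0388, 0.0785]
eef_rot: [-90.0, 0.0, 172.5]
contact_force: [-3.9, 0.5, 10.0]
gripper_width: 0.0005
```

servo_tool([
  [[0, 0.0003, 0, 0, 0, 0], [0, 0, 0, 0, 0, 0], [0, 0, 0, 0, 0, 0], [0, 0, 0, 0, 0, 0]],
])

```text
time_s: 17.55
tcp_pos: [0.5481, 0.0388, 0.0784]
eef_rot: [-90.0, 0.0, 172.5]
contact_force: [-4.2, 1.2, 13.0]
gripper_width: 0.0006
```

servo_tool([
  [[0, -0.001, 0, 0, 0, 0], [0, -0.001, 0, 0, 0, 0], [0, -0.003, 0, 0, 0, 0], [0, -0.01, 0, 0, 0, 0], [0, -0.02, 0, 0, 0, 0], [0, -0.03, 0, 0, 0, 0], [0, -0.02, 0.03, 0, 0, 0], [0, 0, 0.04, 0, 0, 0], [0, 0, 0.04, 0, 0, 0], [0, 0, 0.04, 0, 0, 0], [0, 0, 0.04, 0, 0, 0], [0, 0, 0, 0, 0, 0], [0, 0, 0, 0, 0, 0]],
])

```text
time_s: 18.85
tcp_pos: [0.5229, -0.1504, 0.1628]
eef_rot: [-90.0, 0.0, 172.3]
contact_force: [-0.7, -0.4, 0.1]
gripper_width: 0.0001
```

```bash
python3 look.py pics/l7.png; python3 - <<'E'
from w import *
e,L=cam("top"); c=proj(e,L,[.56,.03,.03])[0].astype(int); crop(e["img"],c[0]-65,c[1]-50,130,100,6,"pics/t7.png")
E
```

```text
18.9 [ 0.5232 -0.1496  0.1627] [-90.    0.  172.4] [ 0.74  0.55 -1.23]
flush wedge [ 0.531  -0.0906] 82.40182822782272
foot in wedge: along 0.1300 lat 0.0022
```

View pics/l7.png

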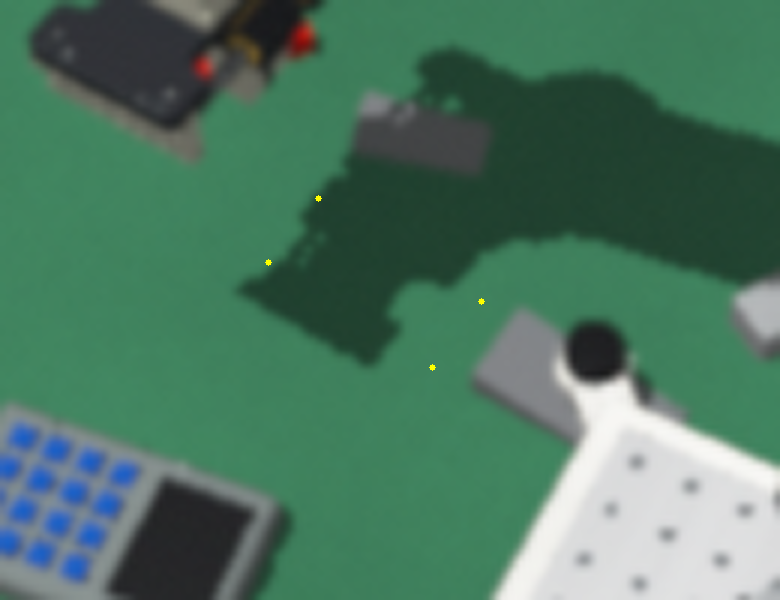

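View pics/t7.png

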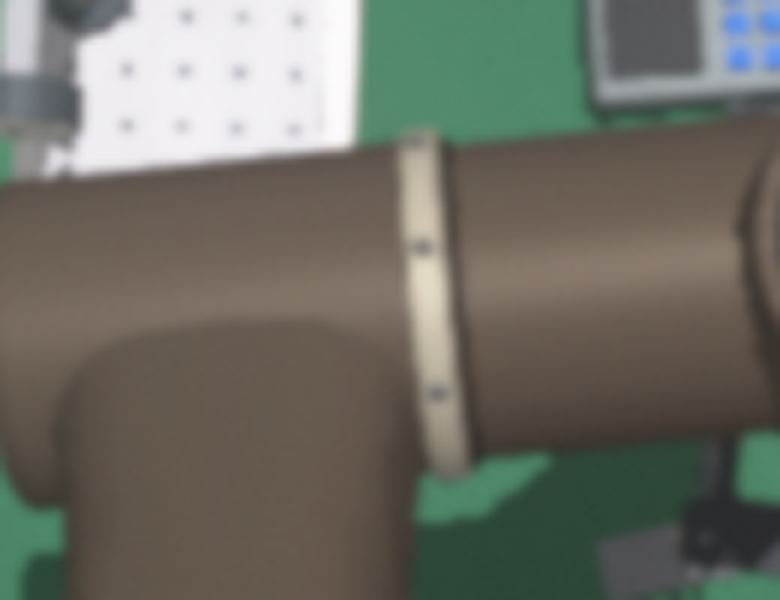

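```bash
python3 - <<'E'
from h import *
a=cv2.imread("pics/scene0.png"); d,K=cam("scene"); b=d["img"][:,:,::-1].copy()
for n,(u,v) in dict(short=(297,215),mp=(361,244),pm=(258,283),pendant=(215,246),bearing=(365,286),block=(329,208)).items():
    w=12;A=cv2.cvtColor(a[v-w:v+w,u-w:u+w],6).astype(np.float32);B=cv2.cvtColor(b[v-w:v+w,u-w:u+w],6).astype(np.float32)
    print(n,np.round(cv2.phaseCorrelate(A,B,cv2.createHanningWindow((24,24),cv2.CV_32F))[0],2))
s=readout.get_state();print(s["time_s"],s["contact_force"].round(1),np.abs(s["qd"]).max())
r.close_job()
E
```

```text
short [-0.16 -0.12]
mp [0.05 0.  ]
pm [0.05 0.05]
pendant [-0.17 -0.01]
bearing [-0.08  0.1 ]
block [-0.2   0.22]
19.0 [ 1.   0.2 -0.3] 0.5829537717451878
the job is handed in; nothing more can be done
```

The wedge is under the short foot and the stand is steady. I handed the job in at about 19 s of the 54 s allowed; it reports no verdict.

**What I did:** I took the larger grey wedge at top-camera pixel (321, 203), leaving the smaller grey one at (315, 238) and the red one at (358, 240). With the closed fingers flat on its heel I slid it along the bench, turning it about 16° on the way. I stopped when the push force reached about 5.7 N, within the 4–8 N snug range. After backing off, I pressed the black cap to about 13 N and lifted clear.

**Last checks:**
- **Press:** the tool sank only about 0.3 mm while the force rose from 2 to 13 N, so the corner did not give.
- **Lateral fit:** I estimate the foot to be within about 7 mm of the wedge's centre line, against the 18 mm allowed.
- **Nothing moved:** the three stand caps I compared, the pendant, the bearing and the steel block had each shifted less than 0.3 pixel from the first picture. I did not compare the spray can, cup, driver or brush, but the arm did not go near them.
- **At hand-in:** the arm was clear and the force reading was within its noise of about 1 N.

**Disagreements and gaps:**
- The two cameras disagreed by about 4–6 mm along x, so I used averages.
- The foot came out about 2–6 mm nearer the thin end than the stated meeting point. I went by the push force instead.
- The top camera was blocked by the arm in the final picture.
- I could not measure the load left on the wedge after letting go.

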